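# Lock the blue shipping case

### The job

Lock the blue-lidded shipping case: take the orange blade key from its black holder, put its blade into the slot of the blue case's lock and turn clockwise (seen from above) until the lock stops, fully home. Then stand the key back down in its holder and let go. The yellow-lidded case is not ready yet: leave its lock open.

Things in the scene. Friction and masses are not known exactly. Their poses are not given: they have to be found in the camera images.
- key: Loose upright blade key, 82 mm tall, 0.12 kg. Origin: centre of the blade's bottom end, z up. Steel blade 36 mm along x, 6 mm along y, 24 mm high; then a dark round collar 42 mm across, z 24-30 mm; then the orange grip, 44 mm along x, 20 mm along y, z 30-82 mm. Pinch the grip along y (20 mm) at about z 60 mm. A half turn about z leaves it the same.
- holder_mouth (a point): Centre of the pocket's mouth, on top of the key's holder: a fixed black block 50 mm along x, 70 mm along y, 45 mm tall. The pocket is 44 mm along x, 13 mm along y, 32 mm deep, with a 3 mm bevel. The key hangs in it with its collar resting on the block: its origin then lies 24 mm below this point, its x along the holder's x, either way round.
- blue_slot (a point): On the lock's axis, level with the tops of its two aluminium lugs, 99 mm above the table; turns with the lock. x: along the slot, towards the tongue; z up. The slot between the rounded lugs is 40 mm long, open-ended, 25 mm wide at the top, 11 mm wide 7 mm down, floor 12 mm down. Dark disc 60 mm across, on the blue lid (200 x 180 mm, 80 mm up), 50 mm to the robot's side of its centre.
- blue_lock (a joint): Turn of the blue case's lock, rad, growing clockwise from above: 0 open (steel tongue along the lid's front edge, to the robot's right), 1.57 against its stop, locked (tongue to the front, under the steel keeper). Starts at 0.1 to 0.4, stays where left, takes 0.06 N m. The blade has about 8 degrees of play each way in the slot, so the key must turn that much past the lock.
- yellow_lock (a joint): Angle of the same kind of lock on the yellow-lidded case of the same size, read the same way. It begins between 0.1 and 0.4 and is to stay open.
Mind the look-alikes: they are no part of the job. Leave any turquoise look-alike of the key alone. Of the things that look like the part that bears holder_mouth, take the one that is farthest to the robot's right at the start.

How it is judged:
By the outcome, as a careful person would: the job done as asked, in the order asked, and still so for the second after the job is handed in, with the robot touching nothing.
It also fails if it takes over 54 s, if anything falls off the work surface, if the arm or the gripper's body presses on something with over 40 N, if the wrist force passes 120 N, or if a joint passes its speed limit or range.

### The arm

A 6-joint arm with a two-finger parallel gripper is mounted at the origin on the work surface. World frame = base frame: x ahead of the robot, y to its left, z up, the work surface at z = 0. Lengths are in m, angles in rad, forces in N, time in s.
With the tool pointing down it reaches from about 0.3 to 0.775 m from the base axis. Payload 14.6 kg.
Tool frame: the origin (TCP) lies on the centre line of the jaws, within the pads' length; the fingertips stand ctrl.tcp_to_tips ahead of it and the grasp point (between the pads) lies 2 mm behind it (ctrl.tcp_to_tips is the distance from the TCP to the fingertips, in m); z points along the fingers, y is the line along which they close (so a half turn about z gives the same grasp; the last joint's range is limited). The gripper opens to 94 mm and grips with 3 to 60 N. Pads are 16 mm wide; open, the fingers measure 119 mm over their backs; the gripper's body (75 mm by 177 mm) begins 78 mm behind the grasp point.
Start: joints at [1.267, 0.3, 1.521, -0, 1.321, -0.067], TCP at [0.129, 0.535, 0.195] pointing down, gripper open.
Joint ranges: [-3.03, 3.03], [-0.79, 2.21], [0.23, 2.52], [-1.04, 4.18], [0, 3.07], [-2.55, 2.55]. Speed limits (rad/s): [2.22, 2.22, 2.57, 3.14, 3.14, 3.14].

### API

Orientations are given as [roll, pitch, yaw] about the fixed x, y, z axes, in that order (R = Rz(yaw) Ry(pitch) Rx(roll)).
In Python, from station import telemetry, viewer, hand_in, ctrl gives the robot as it stands.
- The arm moves only by the tool step_arm, never from a script. Its argument "plan" is a list of rows, each an object of numbers: "dx", "dy", "dz": the shift along the tool's x, y, z scaled (see below); "rx", "ry", "rz": the turn, a rotation vector about the tool's x, y, z scaled (see below); "claw": the closure, from 0 (fully open) to 1 (shut). In form: [{"dx": .., "dy": .., "dz": .., "rx": .., "ry": .., "rz": .., "claw": ..}, ...]. A call has 1 to 10 rows; each row shifts and turns the commanded pose from where the row before left it, along the tool's axes as they then stand; what a row does not reach is not made up. The controller multiplies each number of a shift by 0.1 m and each number of a turn by 90 degrees. A row lasts 1/10 s, in which the tool goes at most 50 mm and 8.59 degrees, less where a joint would pass 70% of its speed; a pose out of reach is approached as far as the arm can. A call with a number of a shift or a turn outside -1 to 1 is refused whole. A call with a gripper value outside its range is refused whole. The fingers move at their own pace and stop on an object; "grip_force" is the grip in N (left out, the last holds). Time passes only in rows, so rows that do not move let the fingers close. It gives the time, the measured TCP pose, the force, the opening and the grip force at its end, in the units of the state.
- telemetry.get_obs(): the state, without advancing time (a new reading comes with each control period).
- viewer.camera(name): name is "side" or "top" or "wrist"; returns a dict with "img" (480x640x3 uint8, red, green, blue), "z_map" (480x640 float32, m along the optical axis (not along the pixel's ray), 0 where there is no reading), "fx", "fy", "cx", "cy" (pixels), "R" (3x3) and "t" (3): a world point X has camera coordinates R X + t; the wrist camera has in their place "tool_from_camera" (4x4, takes a point from camera to tool coordinates, whose origin is the TCP and whose axes are the flange's). Camera axes: x right, y down, z forward; pixel columns grow to the right and rows downward; lengths in m; the calibration is good to about 2 mm. A picture is of the moment at which its call begins: read the wrist's pose just before it.
- hand_in(): hands the job in; it is judged then, once.
Trained networks look in a picture, given as the dict that the camera call returned (one of the last four; its "shot" number tells which), for a name from the list of things; names that differ only in an ending like _2 or _b are one class to them, and where a whole thing is asked for, a point or a joint stands for the part that bears it (a point fixed in the world has none). Each returns a list of dicts, best first, with "score" (0 to 1); they miss things now and then, are a little off and sometimes report something else, mostly with a low value. They report only what shows in the picture. A call takes as long as a camera call. They do not tell look-alikes from the thing itself.
- viewer.recognise(target, picture): "rect" ([left, top, right, bottom] in pixels, round what is visible of it).
The state is a dict: "time_s": time; "qpos": joint angles; "joint_vel": joint speeds; "tau": joint torques, N m; "ee_pos": TCP position; "eef_rot": TCP orientation; "force": force on the tool from outside, world axes, zero at the start; "moment": the same for the moment, N m; "grip_width": finger opening in m; "grip_force": force on a finger pad.
Only numpy, scipy, OpenCV 4.12 (cv2) and the standard library are available. Lean on these libraries where they do the work, as an engineer would, in place of code of your own. Each camera call takes 0.05 s, during which the arm holds its last target. There are 200 camera calls.

## Working session

There is one attempt and no reset: what is moved stays moved. The work goes in short steps, Python scripts to look and compute and a tool call to move; the robot and the scene stay as the last step left them, time stands still between calls to the robot, and variables do not carry over. Pictures are saved under pics/ and viewed, at most 10 in all, crops included, and the job is handed in when it is done.

Besides the shell and the picture viewer there is one more tool, called after "Call:" as name(argument=value, ...) on one line, values as JSON. step_arm: Moves the arm, as the interface text tells. Shifts and turns lie within -1 to 1; 1 stands for 0.1 m of shift or 90 degrees of turn. Its arguments: {"type":"object","properties":{"plan":{"type":"array"},"grip_force":{"type":"number"}},"required":["plan"]}

```bash
mkdir -p pics
cat > h.py <<'E'
from station import telemetry, viewer, hand_in, ctrl
import numpy as np, cv2
from scipy.spatial.transform import Rotation as Ro
def shot(name):
    o=telemetry.get_obs(); c=viewer.camera(name)
    if name=='wrist':
        T=np.eye(4); T[:3,:3]=Ro.from_euler('xyz',o['eef_rot']).as_matrix(); T[:3,3]=o['ee_pos']
        c['W']=T@np.array(c['tool_from_camera'])
    else:
        M=np.eye(4); M[:3,:3]=c['R']; M[:3,3]=np.array(c['t']).ravel(); c['W']=np.linalg.inv(M)
    return c
def cloud(c):
    v,u=np.mgrid[:480,:640]; z=c['z_map']
    P=np.stack([(u-c['cx'])/c['fx']*z,(v-c['cy'])/c['fy']*z,z],-1)
    return P@c['W'][:3,:3].T+c['W'][:3,3]
def save(c,n,roi=None,s=1):
    im=c['img'][...,::-1]
    if roi: im=im[roi[1]:roi[3],roi[0]:roi[2]]
    cv2.imwrite('pics/'+n+'.png',cv2.resize(im,None,fx=s,fy=s,interpolation=cv2.INTER_CUBIC))
E
python3 - <<'E'
from h import *
o=telemetry.get_obs(); print(o['ee_pos'],o['eef_rot'],ctrl.tcp_to_tips,o['grip_width'])
c=shot('top'); save(c,'top'); P=cloud(c)
for n in ['key','holder_mouth','blue_slot','blue_lock','yellow_lock']:
    for d in viewer.recognise(n,c)[:5]:
        r=[int(x) for x in d['rect']]; print(n,round(d['score'],2),r,P[(r[1]+r[3])//2,(r[0]+r[2])//2].round(3))
E
```

```text
[0.12894752 0.53439164 0.19442748] [-3.14049146e+00 -6.70913175e-05  2.90480753e+00] 0.017 0.09420019191413317
key 0.71 [439, 297, 469, 320] [ 0.4   -0.218  0.081]
key 0.68 [386, 275, 412, 306] [ 0.429 -0.124  0.101]
holder_mouth 0.64 [371, 271, 419, 307] [ 0.432 -0.12   0.084]
blue_slot 0.58 [197, 155, 242, 195] [0.628 0.178 0.088]
blue_lock 0.57 [197, 161, 241, 196] [0.623 0.178 0.086]
yellow_lock 0.88 [403, 196, 447, 232] [ 0.559 -0.175  0.086]
```

View pics/top.png

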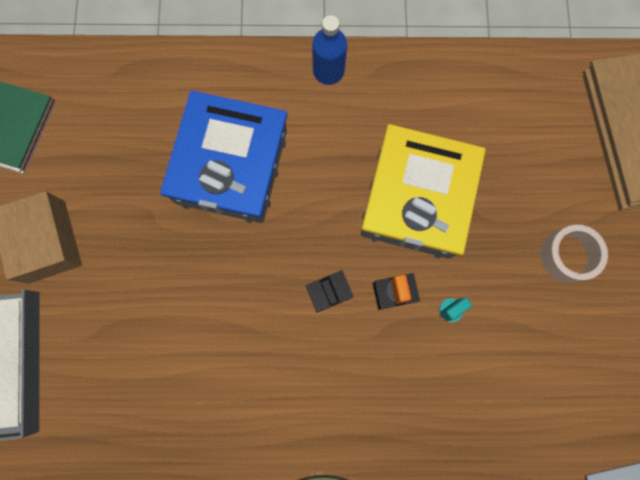

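The top view shows the key candidates: the orange key at (402,290) in the right-hand holder (397,291), and a turquoise look-alike at (455,308). There are two holders: an empty one at (330,291) and the right-hand one at (397,291). I choose the orange key and the right-hand holder. The blue lock is at (218,178) and the yellow lock at (420,214). Next is a close crop and the wrist camera geometry.

Run:
```python
from h import *
c=shot('wrist'); print(np.array(c['tool_from_camera']).round(3),c['fx'],c['cx'],c['cy'])
c=shot('top'); save(c,'crop',(300,250,500,330),4)
P=cloud(c)
hs=cv2.cvtColor(c['img'],cv2.COLOR_RGB2HSV)
z=P[...,2]
def box(n,m):
    q=P[m][:,:2].astype(np.float32); r=cv2.minAreaRect(q); print(n,len(q),np.median(P[m],0).round(3),np.round(r[0],3),np.round(r[1],3),round(r[2],1))
h=hs[...,0];s=hs[...,1]
box('orange',(h>5)&(h<14)&(s>200)&(z>.08)&(z<.13)&(P[...,0]<.5))
box('blue',(h>105)&(h<125)&(s>150)&(z>.07)&(z<.09)&(P[...,1]>.08))
m=np.zeros(z.shape,bool);m[262:315,366:425]=1
box('holder',m&(z>.035)&(z<.05))
```

```text
[[ 0.001 -0.97  -0.245  0.07 ]
 [ 1.     0.001  0.001 -0.   ]
 [-0.    -0.245  0.97  -0.19 ]
 [ 0.     0.     0.     1.   ]] 344.07712686417875 318.8097134009891 239.40277936063396
orange 100 [ 0.429 -0.126  0.102] [ 0.432 -0.13 ] [0.043 0.019] 10.4
blue 7770 [0.661 0.171 0.08 ] [0.673 0.172] [0.179 0.199] 77.0
holder 688 [ 0.43  -0.116  0.045] [ 0.433 -0.13 ] [0.051 0.07 ] 11.2
```

View pics/crop.png

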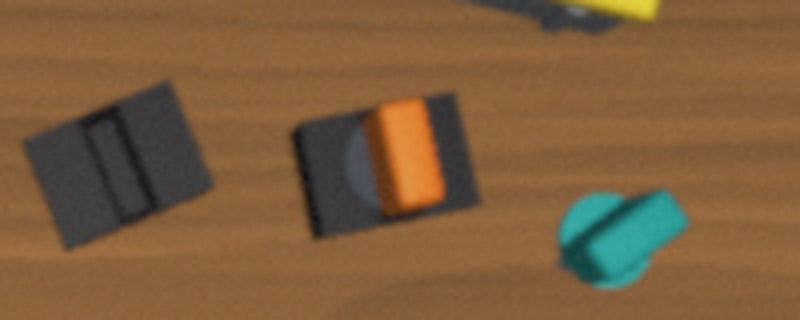

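The crop shows the orange key upright in the right-hand holder at crop (410,155), the turquoise key standing free at (620,240), and the empty holder at (118,165). The choice is confirmed. I'll view the blue lock with the wrist camera first.

```bash
cat >> h.py <<'E'
def plan(x,y,z,yaw,n):
    "n equal rows (world-straight) to a tool-down pose; yaw deg"
    o=telemetry.get_obs(); p=np.array(o['ee_pos']); R=Ro.from_euler('xyz',o['eef_rot'])
    G=Ro.from_euler('xyz',[np.pi,0,np.radians(yaw)]); w=(R.inv()*G).as_rotvec(); d=(np.array([x,y,z])-p)/n
    for i in range(n):
        a=(R*Ro.from_rotvec(w*i/n)).inv().apply(d)/.1; r=w/n/(np.pi/2)
        print('{"dx":%.3f,"dy":%.3f,"dz":%.3f,"rx":%.4f,"ry":%.4f,"rz":%.4f}'%(*a,*r),end=',')
    print()
E
python3 -c "
from h import *
plan(.62,.183,.25,65,14)"
```

```text
{"dx":-0.400,"dy":-0.162,"dz":-0.039,"rx":-0.0000,"ry":0.0000,"rz":0.0805},{"dx":-0.417,"dy":-0.110,"dz":-0.039,"rx":-0.0000,"ry":0.0000,"rz":0.0805},{"dx":-0.428,"dy":-0.057,"dz":-0.039,"rx":-0.0000,"ry":0.0000,"rz":0.0805},{"dx":-0.431,"dy":-0.002,"dz":-0.039,"rx":-0.0000,"ry":0.0000,"rz":0.0805},{"dx":-0.428,"dy":0.052,"dz":-0.039,"rx":-0.0000,"ry":0.0000,"rz":0.0805},{"dx":-0.418,"dy":0.106,"dz":-0.039,"rx":-0.0000,"ry":0.0000,"rz":0.0805},{"dx":-0.402,"dy":0.158,"dz":-0.039,"rx":-0.0000,"ry":0.0000,"rz":0.0805},{"dx":-0.378,"dy":0.207,"dz":-0.039,"rx":-0.0000,"ry":0.0000,"rz":0.0805},{"dx":-0.349,"dy":0.253,"dz":-0.039,"rx":-0.0000,"ry":0.0000,"rz":0.0805},{"dx":-0.315,"dy":0.295,"dz":-0.039,"rx":-0.0000,"ry":0.0000,"rz":0.0805},{"dx":-0.275,"dy":0.332,"dz":-0.039,"rx":-0.0000,"ry":0.0000,"rz":0.0805},{"dx":-0.231,"dy":0.364,"dz":-0.039,"rx":-0.0000,"ry":0.0000,"rz":0.0805},{"dx":-0.183,"dy":0.391,"dz":-0.039,"rx":-0.0000,"ry":0.0000,"rz":0.0805},{"dx":-0.132,"dy":0.411,"dz":-0.039,"rx":-0.0000,"ry":0.0000,"rz":0.0805},
```

Call:
step_arm(plan=[{"dx": -0.4, "dy": -0.16, "dz": -0.04, "rz": 0.08, "claw": 0}, {"dx": -0.42, "dy": -0.11, "dz": -0.04, "rz": 0.08, "claw": 0}, {"dx": -0.43, "dy": -0.06, "dz": -0.04, "rz": 0.08, "claw": 0}, {"dx": -0.43, "dy": 0, "dz": -0.04, "rz": 0.08, "claw": 0}, {"dx": -0.43, "dy": 0.05, "dz": -0.04, "rz": 0.08, "claw": 0}, {"dx": -0.42, "dy": 0.11, "dz": -0.04, "rz": 0.08, "claw": 0}, {"dx": -0.4, "dy": 0.16, "dz": -0.04, "rz": 0.08, "claw": 0}, {"dx": -0.38, "dy": 0.21, "dz": -0.04, "rz": 0.08, "claw": 0}, {"dx": -0.35, "dy": 0.25, "dz": -0.04, "rz": 0.08, "claw": 0}, {"dx": -0.31, "dy": 0.3, "dz": -0.04, "rz": 0.08, "claw": 0}])

```text
$.plan[0]: bad value
```

Call:
step_arm(plan=[{"dx": -0.28, "dy": 0.33, "dz": -0.04, "rz": 0.08, "claw": 0}, {"dx": -0.23, "dy": 0.36, "dz": -0.04, "rz": 0.08, "claw": 0}, {"dx": -0.18, "dy": 0.39, "dz": -0.04, "rz": 0.08, "claw": 0}, {"dx": -0.13, "dy": 0.41, "dz": -0.04, "rz": 0.08, "claw": 0}, {"dx": 0, "claw": 0}, {"dx": 0, "claw": 0}])

```text
$.plan[0]: bad value
```

Run:
```python
from h import *
o=telemetry.get_obs(); print(o['ee_pos'],np.degrees(o['eef_rot']),o['qpos'])
c=shot('wrist'); save(c,'w1'); P=cloud(c); z=P[...,2]
np.savez('w1.npz',P=P,img=c['img'])
m=(z>.09)&(z<.107)&(np.hypot(P[...,0]-.624,P[...,1]-.183)<.04)
n,l,st,ce=cv2.connectedComponentsWithStats(m.astype(np.uint8))
for i in range(1,n):
    if st[i,4]>60:
        q=P[l==i]; print(st[i,4],ce[i].round(),q.mean(0).round(4),cv2.minAreaRect(q[:,:2].astype(np.float32)))
hs=cv2.cvtColor(c['img'],cv2.COLOR_RGB2HSV)
```

```text
[0.12900928 0.53461732 0.1948508 ] [-1.79989996e+02  6.59463321e-04  1.66435246e+02] [ 1.26742435e+00  3.00018723e-01  1.52106997e+00 -2.38507597e-05
  1.32067742e+00 -6.66164576e-02]
```

View pics/w1.png

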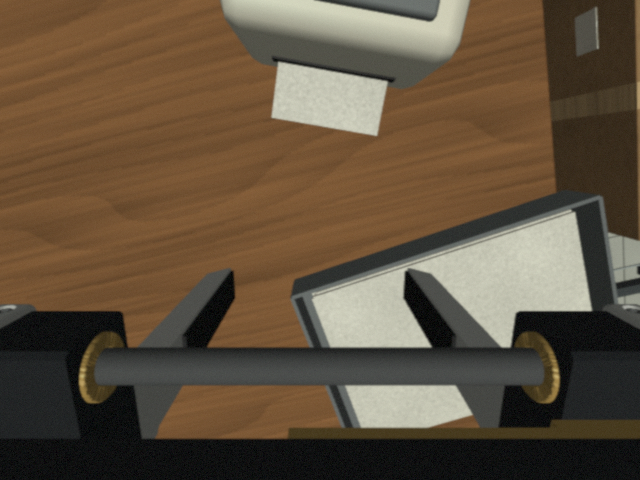

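The picture shows clutter at the start pose; the jaws hide the rows below about 345. The plan was refused because every row needs all its keys.

Call:
step_arm(plan=[{"dx": -0.4, "dy": -0.16, "dz": -0.04, "rx": 0, "ry": 0, "rz": 0.08, "claw": 0}, {"dx": -0.42, "dy": -0.11, "dz": -0.04, "rx": 0, "ry": 0, "rz": 0.08, "claw": 0}, {"dx": -0.43, "dy": -0.06, "dz": -0.04, "rx": 0, "ry": 0, "rz": 0.08, "claw": 0}, {"dx": -0.43, "dy": 0, "dz": -0.04, "rx": 0, "ry": 0, "rz": 0.08, "claw": 0}, {"dx": -0.43, "dy": 0.05, "dz": -0.04, "rx": 0, "ry": 0, "rz": 0.08, "claw": 0}, {"dx": -0.42, "dy": 0.11, "dz": -0.04, "rx": 0, "ry": 0, "rz": 0.08, "claw": 0}, {"dx": -0.4, "dy": 0.16, "dz": -0.04, "rx": 0, "ry": 0, "rz": 0.08, "claw": 0}, {"dx": -0.38, "dy": 0.21, "dz": -0.04, "rx": 0, "ry": 0, "rz": 0.08, "claw": 0}, {"dx": -0.35, "dy": 0.25, "dz": -0.04, "rx": 0, "ry": 0, "rz": 0.08, "claw": 0}, {"dx": -0.31, "dy": 0.3, "dz": -0.04, "rx": 0, "ry": 0, "rz": 0.08, "claw": 0}])

```text
time_s: 1.45
ee_pos: [0.4833, 0.2839, 0.2352]
eef_rot: [3.141, -0.0, 1.643]
force: [0.4, -0.4, 0.0]
grip_width: 0.0938
grip_force: 0.0
```

Call:
step_arm(plan=[{"dx": -0.28, "dy": 0.33, "dz": -0.04, "rx": 0, "ry": 0, "rz": 0.08, "claw": 0}, {"dx": -0.23, "dy": 0.36, "dz": -0.04, "rx": 0, "ry": 0, "rz": 0.08, "claw": 0}, {"dx": -0.18, "dy": 0.39, "dz": -0.04, "rx": 0, "ry": 0, "rz": 0.08, "claw": 0}, {"dx": -0.13, "dy": 0.41, "dz": -0.04, "rx": 0, "ry": 0, "rz": 0.08, "claw": 0}, {"dx": 0, "dy": 0, "dz": 0, "rx": 0, "ry": 0, "rz": 0, "claw": 0}, {"dx": 0, "dy": 0, "dz": 0, "rx": 0, "ry": 0, "rz": 0, "claw": 0}])

```text
time_s: 2.05
ee_pos: [0.6228, 0.1856, 0.2502]
eef_rot: [-3.141, 0.0, 1.145]
force: [-0.9, 0.2, 0.4]
grip_width: 0.0941
grip_force: 0.0
```

```bash
cat > lock.py <<'E'
from h import *
import sys
o=telemetry.get_obs(); print(o['time_s'],o['ee_pos'],np.degrees(o['eef_rot']),o['qpos'])
c=shot('wrist'); save(c,sys.argv[1]); P=cloud(c); z=P[...,2]
m=(z>.09)&(z<.107)&(np.hypot(P[...,0]-.624,P[...,1]-.183)<.04)
n,l,st,ce=cv2.connectedComponentsWithStats(m.astype(np.uint8))
for i in range(1,n):
    if st[i,4]>60:
        q=P[l==i]; print(st[i,4],ce[i].round(),q.mean(0).round(4),np.percentile(q[:,2],98).round(4),cv2.minAreaRect(q[:,:2].astype(np.float32)))
E
python3 lock.py w2
```

```text
2.05 [0.62278413 0.18559751 0.25024972] [-1.79951662e+02  2.81828658e-02  6.56101273e+01] [2.33226787e-01 5.01653223e-01 1.11585016e+00 1.27751169e-04
 1.52505747e+00 6.58904674e-01]
551 [309. 224.] [0.6151 0.1898 0.0986] 0.101 ((0.614972710609436, 0.18930062651634216), (0.04227586090564728, 0.013294006697833538), 65.03791046142578)
553 [334. 225.] [0.6376 0.1787 0.0986] 0.1012 ((0.6373323202133179, 0.17799238860607147), (0.042664144188165665, 0.013919763267040253), 63.263641357421875)
```

View pics/w2.png

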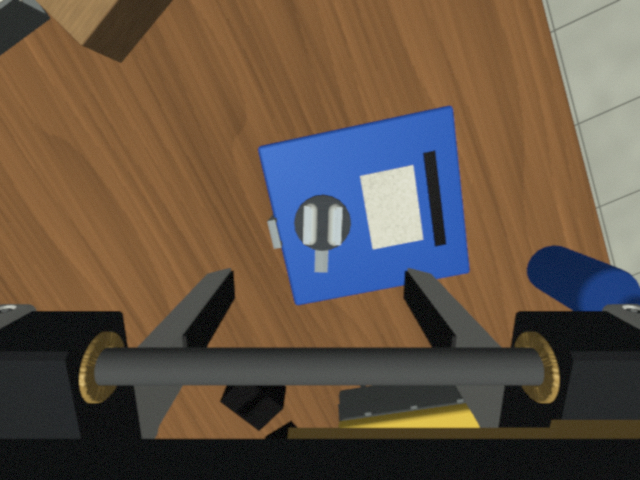

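The wrist view shows the blue lock at (322,222), its slot between the two lugs, the tongue at (321,262) and the keeper at (275,233). The lock centre is (0.626, 0.184) with the slot yaw at 64°, which agrees with the top view. Now to the key.

```bash
python3 -c "
from h import *
plan(.433,-.130,.20,11,9)"
```

```text
{"dx":-0.407,"dy":-0.047,"dz":0.056,"rx":-0.0000,"ry":0.0000,"rz":0.0675},{"dx":-0.410,"dy":-0.004,"dz":0.056,"rx":-0.0000,"ry":0.0000,"rz":0.0675},{"dx":-0.408,"dy":0.040,"dz":0.056,"rx":-0.0000,"ry":0.0000,"rz":0.0675},{"dx":-0.401,"dy":0.083,"dz":0.056,"rx":-0.0000,"ry":0.0000,"rz":0.0675},{"dx":-0.390,"dy":0.125,"dz":0.056,"rx":-0.0000,"ry":0.0000,"rz":0.0675},{"dx":-0.375,"dy":0.165,"dz":0.056,"rx":-0.0000,"ry":0.0000,"rz":0.0675},{"dx":-0.355,"dy":0.204,"dz":0.056,"rx":-0.0000,"ry":0.0000,"rz":0.0675},{"dx":-0.332,"dy":0.241,"dz":0.056,"rx":-0.0000,"ry":0.0000,"rz":0.0675},{"dx":-0.304,"dy":0.274,"dz":0.056,"rx":-0.0000,"ry":0.0000,"rz":0.0675},
```

Call:
step_arm(plan=[{"dx": -0.41, "dy": -0.05, "dz": 0.05, "rx": 0, "ry": 0, "rz": 0.067, "claw": 0.4}, {"dx": -0.41, "dy": 0, "dz": 0.05, "rx": 0, "ry": 0, "rz": 0.067, "claw": 0.4}, {"dx": -0.41, "dy": 0.04, "dz": 0.05, "rx": 0, "ry": 0, "rz": 0.067, "claw": 0.4}, {"dx": -0.4, "dy": 0.08, "dz": 0.05, "rx": 0, "ry": 0, "rz": 0.067, "claw": 0.4}, {"dx": -0.39, "dy": 0.125, "dz": 0.05, "rx": 0, "ry": 0, "rz": 0.067, "claw": 0.4}, {"dx": -0.375, "dy": 0.165, "dz": 0.05, "rx": 0, "ry": 0, "rz": 0.067, "claw": 0.4}, {"dx": -0.355, "dy": 0.2, "dz": 0.05, "rx": 0, "ry": 0, "rz": 0.067, "claw": 0.4}, {"dx": -0.33, "dy": 0.24, "dz": 0.05, "rx": 0, "ry": 0, "rz": 0.067, "claw": 0.4}, {"dx": -0.3, "dy": 0.27, "dz": 0.05, "rx": 0, "ry": 0, "rz": 0.067, "claw": 0.4}, {"dx": 0, "dy": 0, "dz": 0, "rx": 0, "ry": 0, "rz": 0, "claw": 0.4}])

```text
time_s: 3.1
ee_pos: [0.4317, -0.1315, 0.2058]
eef_rot: [3.141, 0.0, 0.194]
force: [0.4, 0.1, -0.4]
grip_width: 0.0567
grip_force: 0.0
```

Run:
```python
from h import *
o=telemetry.get_obs(); print(o['time_s'],o['ee_pos'],np.degrees(o['eef_rot']),o['qpos'],o['grip_width'])
c=shot('wrist'); save(c,'w3'); P=cloud(c); z=P[...,2]
hs=cv2.cvtColor(c['img'],cv2.COLOR_RGB2HSV);h=hs[...,0];s=hs[...,1]
def box(n,m):
    q=P[m][:,:2].astype(np.float32); r=cv2.minAreaRect(q); print(n,len(q),np.mean(P[m],0).round(4),np.round(r[0],4),np.round(r[1],3),round(r[2],1))
d=np.hypot(P[...,0]-.433,P[...,1]+.13)
box('key',(h>5)&(h<14)&(s>180)&(z>.096)&(z<.11)&(d<.05))
box('holder',(z>.038)&(z<.0485)&(d<.05))
plan(.433,-.13,.079,11,4)
```

```text
3.1 [ 0.43172311 -0.13152969  0.20581111] [1.79979755e+02 1.52464131e-02 1.11000786e+01] [-3.76638397e-01  6.83563101e-02  1.76930826e+00 -4.57268882e-04
  1.30396130e+00  1.00054554e+00] 0.05673705778020528
key 344 [ 0.434  -0.1308  0.1023] [ 0.4338 -0.1305] [0.043 0.019] 11.3
holder 1895 [ 0.436  -0.1298  0.0453] [ 0.4333 -0.1303] [0.05 0.07] 11.1
{"dx":0.000,"dy":-0.001,"dz":0.318,"rx":0.0000,"ry":-0.0001,"rz":0.0009},{"dx":0.000,"dy":-0.001,"dz":0.318,"rx":0.0000,"ry":-0.0001,"rz":0.0009},{"dx":0.000,"dy":-0.001,"dz":0.318,"rx":0.0000,"ry":-0.0001,"rz":0.0009},{"dx":0.000,"dy":-0.001,"dz":0.318,"rx":0.0000,"ry":-0.0001,"rz":0.0009},
```

View pics/w3.png

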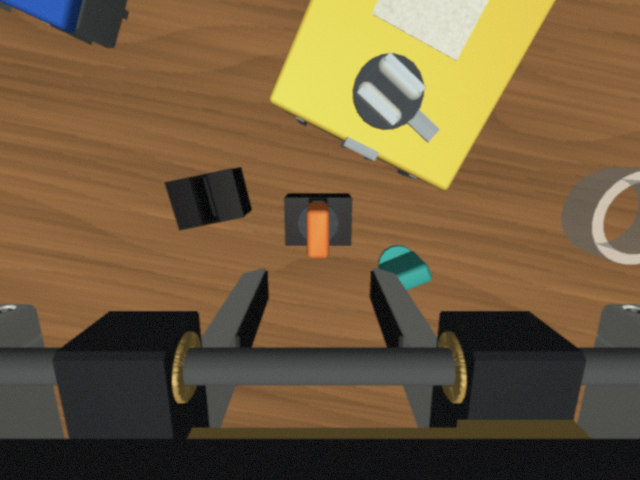

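The orange key is centred between the jaws at (318,230) in its holder at (318,220). The turquoise key at (405,268) is clear of the fingers. I'll grasp now.

Call:
step_arm(plan=[{"dx": 0.02, "dy": -0.006, "dz": 0.3, "rx": 0, "ry": 0, "rz": 0, "claw": 0.4}, {"dx": 0, "dy": 0, "dz": 0.3, "rx": 0, "ry": 0, "rz": 0, "claw": 0.4}, {"dx": 0, "dy": 0, "dz": 0.3, "rx": 0, "ry": 0, "rz": 0, "claw": 0.4}, {"dx": 0, "dy": 0, "dz": 0.25, "rx": 0, "ry": 0, "rz": 0, "claw": 0.4}, {"dx": 0, "dy": 0, "dz": 0.12, "rx": 0, "ry": 0, "rz": 0, "claw": 0.4}, {"dx": 0, "dy": 0, "dz": 0, "rx": 0, "ry": 0, "rz": 0, "claw": 0.4}, {"dx": 0, "dy": 0, "dz": 0, "rx": 0, "ry": 0, "rz": 0, "claw": 1}, {"dx": 0, "dy": 0, "dz": 0, "rx": 0, "ry": 0, "rz": 0, "claw": 1}, {"dx": 0, "dy": 0, "dz": 0, "rx": 0, "ry": 0, "rz": 0, "claw": 1}, {"dx": 0, "dy": 0, "dz": 0, "rx": 0, "ry": 0, "rz": 0, "claw": 1}], grip_force=40)

```text
time_s: 4.15
ee_pos: [0.436, -0.1291, 0.0795]
eef_rot: [3.141, -0.001, 0.198]
force: [-0.2, 0.1, 0.3]
grip_width: 0.028
grip_force: 0.0
```

```bash
python3 -c "
from h import *
o=telemetry.get_obs();print(o['ee_pos'],np.degrees(o['eef_rot']),o['grip_width'],o['grip_force'],o['force'])"
```

```text
[ 0.43601324 -0.12908908  0.07954126] [ 1.79967131e+02 -5.23579044e-02  1.13673788e+01] 0.028045696403879865 0.0 [-0.2348563   0.05362114  0.30615804]
```

Call:
step_arm(plan=[{"dx": 0, "dy": 0, "dz": 0, "rx": 0, "ry": 0, "rz": 0, "claw": 1}, {"dx": 0, "dy": 0, "dz": 0, "rx": 0, "ry": 0, "rz": 0, "claw": 1}, {"dx": 0, "dy": 0, "dz": 0, "rx": 0, "ry": 0, "rz": 0, "claw": 1}, {"dx": 0, "dy": 0, "dz": 0, "rx": 0, "ry": 0, "rz": 0, "claw": 1}])

```text
time_s: 4.55
ee_pos: [0.4359, -0.1291, 0.0792]
eef_rot: [3.141, -0.001, 0.198]
force: [0.2, -0.6, 5.0]
grip_width: 0.0199
grip_force: 40.0
```

```bash
python3 -c "
from h import *
o=telemetry.get_obs();print(o['ee_pos'],np.degrees(o['eef_rot']),o['grip_width'],o['grip_force'],o['force'])"
```

```text
[ 0.43593681 -0.12911711  0.07921116] [ 1.79980729e+02 -2.88891244e-02  1.13577650e+01] 0.01991214228124731 39.98919904232025 [ 0.18935754 -0.56269605  5.00351539]
```

Call:
step_arm(plan=[{"dx": 0, "dy": 0, "dz": -0.1, "rx": 0, "ry": 0, "rz": 0, "claw": 1}, {"dx": 0, "dy": 0, "dz": -0.25, "rx": 0, "ry": 0, "rz": 0, "claw": 1}, {"dx": 0, "dy": 0, "dz": -0.4, "rx": 0, "ry": 0, "rz": 0, "claw": 1}, {"dx": 0, "dy": 0, "dz": -0.4, "rx": 0, "ry": 0, "rz": 0, "claw": 1}, {"dx": 0, "dy": 0, "dz": -0.25, "rx": 0, "ry": 0, "rz": 0, "claw": 1}, {"dx": 0, "dy": 0, "dz": 0, "rx": 0, "ry": 0, "rz": 0, "claw": 1}])

```text
time_s: 5.15
ee_pos: [0.4367, -0.1293, 0.2225]
eef_rot: [3.139, -0.005, 0.198]
force: [-0.1, 0.1, -1.3]
grip_width: 0.0195
grip_force: 40.0
```

Run:
```python
from h import *
o=telemetry.get_obs(); print(o['time_s'],o['ee_pos'],np.degrees(o['eef_rot']),o['qpos'],o['grip_width'],o['grip_force'],o['force'])
plan(.626,.184,.22,64,10)
```

```text
5.15 [ 0.43667859 -0.12931586  0.22249493] [179.83053711  -0.26739657  11.3646249 ] [-3.68365043e-01  6.06787262e-02  1.73812659e+00  1.04764005e-05
  1.33726211e+00  1.00408567e+00] 0.019529656910960595 39.98521685600281 [-0.05327957  0.05589387 -1.31655255]
{"dx":0.247,"dy":-0.270,"dz":0.003,"rx":0.0003,"ry":-0.0002,"rz":-0.0585},{"dx":0.271,"dy":-0.246,"dz":0.003,"rx":0.0003,"ry":-0.0002,"rz":-0.0585},{"dx":0.292,"dy":-0.220,"dz":0.003,"rx":0.0003,"ry":-0.0002,"rz":-0.0585},{"dx":0.311,"dy":-0.192,"dz":0.003,"rx":0.0003,"ry":-0.0002,"rz":-0.0585},{"dx":0.328,"dy":-0.163,"dz":0.003,"rx":0.0003,"ry":-0.0002,"rz":-0.0585},{"dx":0.341,"dy":-0.132,"dz":0.003,"rx":0.0003,"ry":-0.0002,"rz":-0.0585},{"dx":0.352,"dy":-0.100,"dz":0.003,"rx":0.0003,"ry":-0.0002,"rz":-0.0585},{"dx":0.360,"dy":-0.068,"dz":0.003,"rx":0.0003,"ry":-0.0002,"rz":-0.0585},{"dx":0.364,"dy":-0.034,"dz":0.003,"rx":0.0003,"ry":-0.0002,"rz":-0.0585},{"dx":0.366,"dy":-0.001,"dz":0.003,"rx":0.0003,"ry":-0.0002,"rz":-0.0585},
```

Call:
step_arm(plan=[{"dx": 0.25, "dy": -0.27, "dz": 0, "rx": 0, "ry": 0, "rz": -0.0585, "claw": 1}, {"dx": 0.27, "dy": -0.25, "dz": 0, "rx": 0, "ry": 0, "rz": -0.0585, "claw": 1}, {"dx": 0.29, "dy": -0.22, "dz": 0, "rx": 0, "ry": 0, "rz": -0.0585, "claw": 1}, {"dx": 0.31, "dy": -0.19, "dz": 0, "rx": 0, "ry": 0, "rz": -0.0585, "claw": 1}, {"dx": 0.33, "dy": -0.16, "dz": 0, "rx": 0, "ry": 0, "rz": -0.0585, "claw": 1}, {"dx": 0.34, "dy": -0.13, "dz": 0, "rx": 0, "ry": 0, "rz": -0.0585, "claw": 1}, {"dx": 0.35, "dy": -0.1, "dz": 0, "rx": 0, "ry": 0, "rz": -0.0585, "claw": 1}, {"dx": 0.36, "dy": -0.07, "dz": 0, "rx": 0, "ry": 0, "rz": -0.0585, "claw": 1}, {"dx": 0.37, "dy": -0.03, "dz": 0, "rx": 0, "ry": 0, "rz": -0.0585, "claw": 1}, {"dx": 0.39, "dy": 0, "dz": 0, "rx": 0, "ry": 0, "rz": -0.0585, "claw": 1}])

```text
time_s: 6.15
ee_pos: [0.627, 0.1874, 0.2174]
eef_rot: [-3.14, 0.002, 1.121]
force: [0.1, -0.5, -1.6]
grip_width: 0.0198
grip_force: 40.0
```

Call:
step_arm(plan=[{"dx": 0, "dy": 0, "dz": 0, "rx": 0, "ry": 0, "rz": 0, "claw": 1}, {"dx": 0, "dy": 0, "dz": 0, "rx": 0, "ry": 0, "rz": 0, "claw": 1}])

```text
time_s: 6.35
ee_pos: [0.6264, 0.1865, 0.2169]
eef_rot: [-3.139, 0.002, 1.118]
force: [0.3, -0.6, -1.7]
grip_width: 0.0197
grip_force: 40.0
```

Run:
```python
from h import *
o=telemetry.get_obs(); print(o['time_s'],o['ee_pos'],np.degrees(o['eef_rot']),o['grip_width'],o['force'])
c=shot('wrist'); save(c,'w4'); P=cloud(c); z=P[...,2]
hs=cv2.cvtColor(c['img'],cv2.COLOR_RGB2HSV);h=hs[...,0];s=hs[...,1]
m=(h>5)&(h<14)&(s>180)&(z>.2)&(np.hypot(P[...,0]-.627,P[...,1]-.186)<.06)
q=P[m]; print(len(q), q.mean(0), cv2.minAreaRect(q[:,:2].astype(np.float32)), q[:,2].min(),q[:,2].max())
plan(.627,.186,.17,64,2)
```

```text
6.35 [0.62636906 0.18650711 0.2169489 ] [-1.79868793e+02  1.17162946e-01  6.40342549e+01] 0.019713626713159044 [ 0.26783567 -0.5551849  -1.66975685]
2539 [0.62748086 0.18676153 0.23635449] ((0.6260337233543396, 0.1840849071741104), (0.04292668402194977, 0.020137418061494827), 62.636558532714844) 0.2001142031285363 0.24746459485792607
{"dx":0.003,"dy":0.003,"dz":0.238,"rx":-0.0005,"ry":0.0005,"rz":-0.0002},{"dx":0.002,"dy":0.003,"dz":0.238,"rx":-0.0005,"ry":0.0005,"rz":-0.0002},
```

View pics/w4.png

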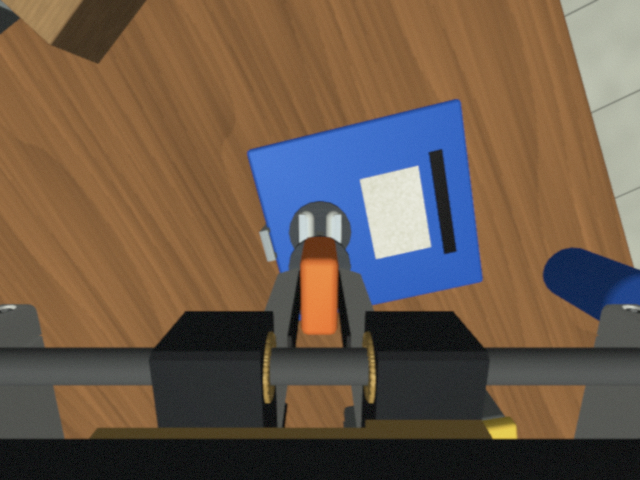

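The wrist view shows the key at (320,290) held squarely and in line with the slot at (320,228). The measured key centre (0.626, 0.184) matches the lock. Inserting now.

Call:
step_arm(plan=[{"dx": 0, "dy": 0, "dz": 0.2, "rx": 0, "ry": 0, "rz": 0, "claw": 1}, {"dx": 0, "dy": 0, "dz": 0.25, "rx": 0, "ry": 0, "rz": 0, "claw": 1}, {"dx": 0, "dy": 0, "dz": 0.1, "rx": 0, "ry": 0, "rz": 0, "claw": 1}, {"dx": 0, "dy": 0, "dz": 0.05, "rx": 0, "ry": 0, "rz": 0, "claw": 1}, {"dx": 0, "dy": 0, "dz": 0.03, "rx": 0, "ry": 0, "rz": 0, "claw": 1}, {"dx": 0, "dy": 0, "dz": 0.03, "rx": 0, "ry": 0, "rz": 0, "claw": 1}, {"dx": 0, "dy": 0, "dz": 0, "rx": 0, "ry": 0, "rz": 0, "claw": 1}])

```text
time_s: 7.1
ee_pos: [0.627, 0.1861, 0.1533]
eef_rot: [3.141, -0.0, 1.117]
force: [0.9, 0.6, -1.9]
grip_width: 0.0195
grip_force: 40.0
```

Call:
step_arm(plan=[{"dx": 0, "dy": 0, "dz": 0.03, "rx": 0, "ry": 0, "rz": 0, "claw": 1}, {"dx": 0, "dy": 0, "dz": 0.03, "rx": 0, "ry": 0, "rz": 0, "claw": 1}, {"dx": 0, "dy": 0, "dz": 0, "rx": 0, "ry": 0, "rz": 0, "claw": 1}])

```text
time_s: 7.4
ee_pos: [0.6267, 0.1862, 0.1465]
eef_rot: [-3.141, 0.0, 1.117]
force: [0.2, -0.4, -1.7]
grip_width: 0.0197
grip_force: 40.0
```

```bash
python3 -c "
from h import *
o=telemetry.get_obs();print(o['ee_pos'],np.degrees(o['eef_rot']),o['force'],o['moment'],o['qpos'])"
```

```text
[0.6267246  0.18618619 0.14650341] [-1.79972387e+02  2.20787467e-02  6.40146427e+01] [ 0.22983633 -0.43022066 -1.72866484] [-0.08637729  0.07860216  0.02641525] [2.32760855e-01 5.71570350e-01 1.24921260e+00 7.52012779e-06
 1.32142672e+00 6.86289131e-01]
```

Call:
step_arm(plan=[{"dx": 0, "dy": 0.003, "dz": 0, "rx": 0, "ry": 0, "rz": 0.06, "claw": 1}, {"dx": 0, "dy": 0.003, "dz": 0, "rx": 0, "ry": 0, "rz": 0.06, "claw": 1}, {"dx": 0, "dy": 0.003, "dz": 0, "rx": 0, "ry": 0, "rz": 0.06, "claw": 1}, {"dx": 0, "dy": 0.003, "dz": 0, "rx": 0, "ry": 0, "rz": 0.06, "claw": 1}, {"dx": 0, "dy": 0.003, "dz": 0, "rx": 0, "ry": 0, "rz": 0.06, "claw": 1}, {"dx": 0, "dy": 0.003, "dz": 0, "rx": 0, "ry": 0, "rz": 0.06, "claw": 1}, {"dx": 0, "dy": 0.003, "dz": 0, "rx": 0, "ry": 0, "rz": 0.06, "claw": 1}, {"dx": 0, "dy": 0.003, "dz": 0, "rx": 0, "ry": 0, "rz": 0.06, "claw": 1}, {"dx": 0, "dy": 0.003, "dz": 0, "rx": 0, "ry": 0, "rz": 0.06, "claw": 1}, {"dx": 0, "dy": 0, "dz": 0, "rx": 0, "ry": 0, "rz": 0, "claw": 1}])

```text
time_s: 8.4
ee_pos: [0.6286, 0.1845, 0.147]
eef_rot: [-3.141, 0.0, 0.268]
force: [-0.5, 1.1, -1.7]
grip_width: 0.0198
grip_force: 40.0
```

```bash
python3 -c "
from h import *
o=telemetry.get_obs();print(o['ee_pos'],np.degrees(o['eef_rot']),o['force'],o['moment'],o['qpos'],o['grip_width'])"
```

```text
[0.62860655 0.18448045 0.1469547 ] [-1.79978474e+02  6.19216825e-04  1.53323756e+01] [-0.48746793  1.0990596  -1.67146649] [0.28072715 0.26480458 0.05651389] [2.29401953e-01 5.73836329e-01 1.24465171e+00 3.86810222e-04
 1.32312978e+00 1.53250302e+00] 0.019798865825442352
```

Call:
step_arm(plan=[{"dx": 0, "dy": 0.003, "dz": 0, "rx": 0, "ry": 0, "rz": 0.06, "claw": 1}, {"dx": 0, "dy": 0.003, "dz": 0, "rx": 0, "ry": 0, "rz": 0.06, "claw": 1}, {"dx": 0, "dy": 0.003, "dz": 0, "rx": 0, "ry": 0, "rz": 0.06, "claw": 1}, {"dx": 0, "dy": 0.003, "dz": 0, "rx": 0, "ry": 0, "rz": 0.06, "claw": 1}, {"dx": 0, "dy": 0.003, "dz": 0, "rx": 0, "ry": 0, "rz": 0.06, "claw": 1}, {"dx": 0, "dy": 0.002, "dz": 0, "rx": 0, "ry": 0, "rz": 0.04, "claw": 1}, {"dx": 0, "dy": 0.002, "dz": 0, "rx": 0, "ry": 0, "rz": 0.04, "claw": 1}, {"dx": 0, "dy": 0, "dz": 0, "rx": 0, "ry": 0, "rz": 0, "claw": 1}])

```text
time_s: 9.2
ee_pos: [0.6287, 0.1825, 0.1469]
eef_rot: [-3.141, -0.0, -0.326]
force: [0.2, 0.9, -2.3]
grip_width: 0.0199
grip_force: 40.0
```

```bash
python3 -c "
from h import *
o=telemetry.get_obs();print(o['ee_pos'],np.degrees(o['eef_rot']),o['force'],o['moment'],o['qpos'],o['grip_width'])"
```

```text
[0.62872131 0.18251272 0.14694475] [-1.79986225e+02 -1.90885189e-03 -1.86926931e+01] [ 0.18591859  0.8584789  -2.28053049] [0.37665013 0.08001322 0.12235009] [2.26511566e-01 5.72725752e-01 1.24638872e+00 1.93045204e-04
 1.32232360e+00 2.12350947e+00] 0.0199166798732375
```

Call:
step_arm(plan=[{"dx": 0, "dy": 0.001, "dz": 0, "rx": 0, "ry": 0, "rz": 0.02, "claw": 1}, {"dx": 0, "dy": 0.001, "dz": 0, "rx": 0, "ry": 0, "rz": 0.02, "claw": 1}, {"dx": 0, "dy": 0, "dz": 0, "rx": 0, "ry": 0, "rz": 0, "claw": 1}])

```text
time_s: 9.5
ee_pos: [0.6287, 0.1823, 0.147]
eef_rot: [-3.141, -0.0, -0.388]
force: [-0.3, 1.9, -2.5]
grip_width: 0.0194
grip_force: 40.0
```

```bash
python3 -c "
from h import *
o=telemetry.get_obs();print(o['ee_pos'],np.degrees(o['eef_rot']),o['force'],o['moment'],o['qpos'][5],o['grip_width'])"
```

```text
[0.62865881 0.18231669 0.14699116] [-1.79986735e+02 -4.99150259e-03 -2.22213616e+01] [-0.29693156  1.85747771 -2.52360252] [0.46088984 0.03290758 0.06320097] 2.184858417334071 0.019419595022755486
```

Call:
step_arm(plan=[{"dx": 0, "dy": 0.001, "dz": 0, "rx": 0, "ry": 0, "rz": 0.02, "claw": 1}, {"dx": 0, "dy": 0.001, "dz": 0, "rx": 0, "ry": 0, "rz": 0.02, "claw": 1}, {"dx": 0, "dy": 0, "dz": 0, "rx": 0, "ry": 0, "rz": 0, "claw": 1}])

```text
time_s: 9.8
ee_pos: [0.6286, 0.1822, 0.147]
eef_rot: [-3.141, -0.0, -0.451]
force: [0.8, 1.9, -2.2]
grip_width: 0.0199
grip_force: 40.2
```

```bash
python3 -c "
from h import *
o=telemetry.get_obs();print(o['ee_pos'],np.degrees(o['eef_rot']),o['force'],o['moment'],o['qpos'][5],o['grip_width'])
c=shot('wrist');save(c,'w5',(200,90,500,350),2.6)"
```

```text
[0.62861147 0.18216884 0.14697576] [-1.79986843e+02 -1.24516092e-02 -2.58147168e+01] [ 0.75497239  1.93376501 -2.19642021] [ 0.51816578 -0.07721214  0.47355641] 2.2474357306172594 0.01986488815741967
```

View pics/w5.png

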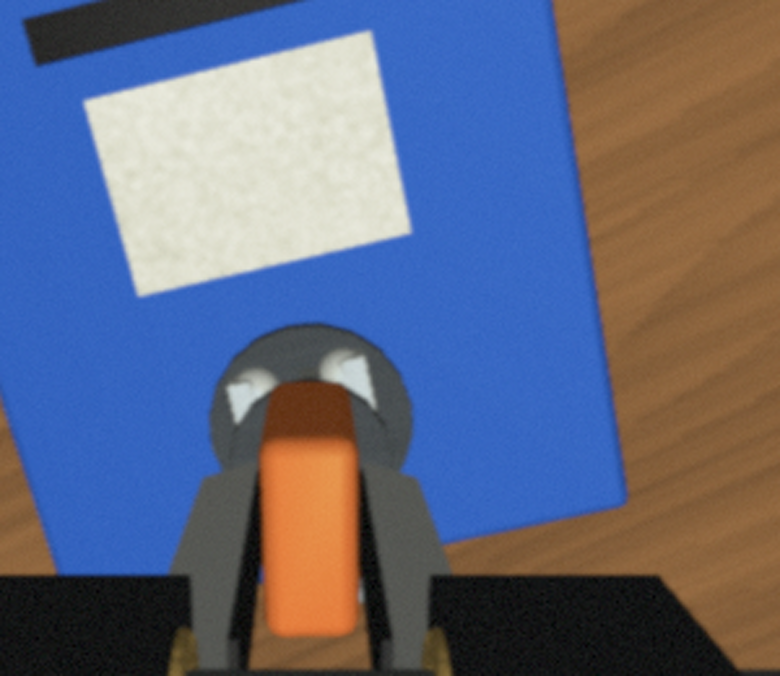

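The crop shows the key in the slot at (310,420), between the lugs. The moment jumped to 0.47 N m, so the lock is against its stop. I'll ease back within the play and lift.

Call:
step_arm(plan=[{"dx": 0, "dy": -0.003, "dz": 0, "rx": 0, "ry": 0, "rz": -0.06, "claw": 1}, {"dx": 0, "dy": -0.002, "dz": 0, "rx": 0, "ry": 0, "rz": -0.05, "claw": 1}, {"dx": 0, "dy": 0, "dz": 0, "rx": 0, "ry": 0, "rz": 0, "claw": 1}, {"dx": 0, "dy": 0, "dz": -0.1, "rx": 0, "ry": 0, "rz": 0, "claw": 1}, {"dx": 0, "dy": 0, "dz": -0.2, "rx": 0, "ry": 0, "rz": 0, "claw": 1}, {"dx": 0, "dy": 0, "dz": -0.3, "rx": 0, "ry": 0, "rz": 0, "claw": 1}, {"dx": 0, "dy": 0, "dz": -0.3, "rx": 0, "ry": 0, "rz": 0, "claw": 1}, {"dx": 0, "dy": 0, "dz": -0.2, "rx": 0, "ry": 0, "rz": 0, "claw": 1}, {"dx": 0, "dy": 0, "dz": 0, "rx": 0, "ry": 0, "rz": 0, "claw": 1}, {"dx": 0, "dy": 0, "dz": 0, "rx": 0, "ry": 0, "rz": 0, "claw": 1}])

```text
time_s: 10.85
ee_pos: [0.6286, 0.1824, 0.2565]
eef_rot: [3.141, 0.0, -0.282]
force: [-0.2, 0.5, -2.6]
grip_width: 0.0199
grip_force: 40.0
```

```bash
cat > key.py <<'E'
from h import *
o=telemetry.get_obs();print(o['time_s'],o['ee_pos'],np.degrees(o['eef_rot']),o['force'],o['qpos'][5],o['grip_width'])
c=shot('wrist');save(c,'w6'); P=cloud(c);z=P[...,2]
hs=cv2.cvtColor(c['img'],cv2.COLOR_RGB2HSV);h=hs[...,0];s=hs[...,1]
e=o['ee_pos']
m=(h>5)&(h<14)&(s>180)&(z>e[2]-.02)&(np.hypot(P[...,0]-e[0],P[...,1]-e[1])<.06)
q=P[m]; print('key',len(q), cv2.minAreaRect(q[:,:2].astype(np.float32)),q[:,2].max())
t=m&(z>q[:,2].max()-.006); q=P[t]; print('top',len(q),cv2.minAreaRect(q[:,:2].astype(np.float32)))
E
python3 key.py
python3 - <<'E'
from h import *
c=shot('top'); P=cloud(c);z=P[...,2]
m=(z>.09)&(z<.107)&(np.hypot(P[...,0]-.626,P[...,1]-.184)<.04)
save(c,'t2',(150,80,500,270),2.2)
plan(.435,-.13,.23,11,9)
E
```

```text
10.85 [0.62863492 0.18235553 0.25653633] [ 1.79990093e+02  7.63859613e-03 -1.61320041e+01] [-0.18507319  0.50384973 -2.55128091] 2.0787797893322337 0.019931465526718165
key 2109 ((0.6270372867584229, 0.1825798898935318), (0.020179199054837227, 0.04296491667628288), 73.4273452758789) 0.2889950360605231
top 10 ((0.6335527300834656, 0.1806856393814087), (0.01986841857433319, 0.007256143260747194), 75.28824615478516)
{"dx":-0.110,"dy":0.393,"dz":0.029,"rx":0.0000,"ry":0.0002,"rz":-0.0335},{"dx":-0.131,"dy":0.387,"dz":0.029,"rx":0.0000,"ry":0.0002,"rz":-0.0335},{"dx":-0.151,"dy":0.379,"dz":0.029,"rx":0.0000,"ry":0.0002,"rz":-0.0335},{"dx":-0.170,"dy":0.371,"dz":0.029,"rx":0.0000,"ry":0.0002,"rz":-0.0335},{"dx":-0.190,"dy":0.361,"dz":0.029,"rx":0.0000,"ry":0.0002,"rz":-0.0335},{"dx":-0.208,"dy":0.351,"dz":0.029,"rx":0.0000,"ry":0.0002,"rz":-0.0335},{"dx":-0.227,"dy":0.339,"dz":0.028,"rx":0.0000,"ry":0.0002,"rz":-0.0335},{"dx":-0.244,"dy":0.327,"dz":0.028,"rx":0.0000,"ry":0.0002,"rz":-0.0335},{"dx":-0.261,"dy":0.314,"dz":0.028,"rx":0.0000,"ry":0.0002,"rz":-0.0335},
```

View pics/w6.png

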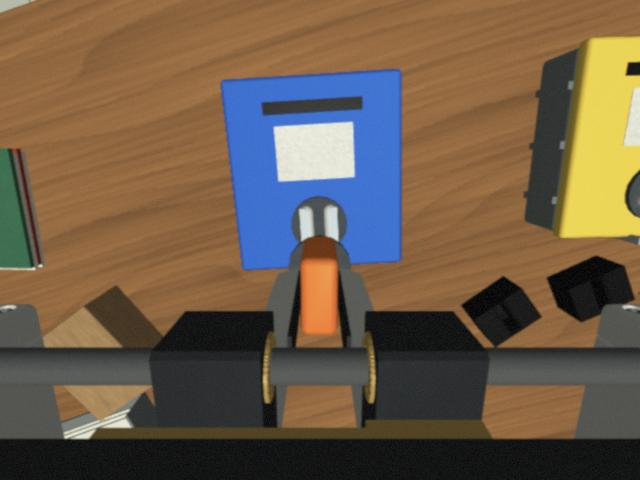

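The lock slot at (320,222) now points along the lid's short axis, towards the front. The key is still held squarely, within 0.5° of the tool. Back to the holder.

Call:
step_arm(plan=[{"dx": -0.11, "dy": 0.39, "dz": 0.03, "rx": 0, "ry": 0, "rz": -0.0335, "claw": 1}, {"dx": -0.13, "dy": 0.39, "dz": 0.03, "rx": 0, "ry": 0, "rz": -0.0335, "claw": 1}, {"dx": -0.15, "dy": 0.38, "dz": 0.03, "rx": 0, "ry": 0, "rz": -0.0335, "claw": 1}, {"dx": -0.17, "dy": 0.37, "dz": 0.03, "rx": 0, "ry": 0, "rz": -0.0335, "claw": 1}, {"dx": -0.19, "dy": 0.36, "dz": 0.03, "rx": 0, "ry": 0, "rz": -0.0335, "claw": 1}, {"dx": -0.21, "dy": 0.35, "dz": 0.03, "rx": 0, "ry": 0, "rz": -0.0335, "claw": 1}, {"dx": -0.23, "dy": 0.34, "dz": 0.03, "rx": 0, "ry": 0, "rz": -0.0335, "claw": 1}, {"dx": -0.24, "dy": 0.33, "dz": 0.03, "rx": 0, "ry": 0, "rz": -0.0335, "claw": 1}, {"dx": -0.26, "dy": 0.31, "dz": 0.03, "rx": 0, "ry": 0, "rz": -0.0335, "claw": 1}, {"dx": 0, "dy": 0, "dz": 0, "rx": 0, "ry": 0, "rz": 0, "claw": 1}])

```text
time_s: 11.95
ee_pos: [0.4335, -0.1323, 0.2288]
eef_rot: [-3.141, 0.002, 0.191]
force: [0.4, 0.6, -1.6]
grip_width: 0.0199
grip_force: 40.0
```

Call:
step_arm(plan=[{"dx": 0, "dy": 0, "dz": 0, "rx": 0, "ry": 0, "rz": 0, "claw": 1}, {"dx": 0, "dy": 0, "dz": 0, "rx": 0, "ry": 0, "rz": 0, "claw": 1}])

```text
time_s: 12.15
ee_pos: [0.436, -0.1291, 0.2296]
eef_rot: [-3.141, 0.0, 0.193]
force: [0.6, 0.1, -1.7]
grip_width: 0.0199
grip_force: 40.0
```

```bash
python3 key.py
python3 - <<'E'
from h import *
plan(.4357,-.13,.12,11,1)
c=shot('top'); P=cloud(c);z=P[...,2]; save(c,'t2',(160,90,480,250),2.4)
for x,y in ((.626,.184),(.561,-.178)):
    m=(z>.093)&(z<.107)&(np.hypot(P[...,0]-x,P[...,1]-y)<.04)
    n,l,st,ce=cv2.connectedComponentsWithStats(m.astype(np.uint8))
    for i in range(1,n):
        if st[i,4]>15: q=P[l==i]; print(st[i,4],cv2.minAreaRect(q[:,:2].astype(np.float32)))
E
```

```text
12.15 [ 0.4360012  -0.12907253  0.22957169] [-1.79974335e+02  2.70707671e-02  1.10465156e+01] [ 0.64464219  0.0793293  -1.73114262] 1.0094956930979233 0.019905947263525667
key 2340 ((0.4344247281551361, -0.12987181544303894), (0.04299207031726837, 0.020103158429265022), 9.658381462097168) 0.2599298871890917
top 472 ((0.43433159589767456, -0.1297624707221985), (0.04024949297308922, 0.01959056407213211), 10.51996898651123)
{"dx":-0.006,"dy":0.010,"dz":1.096,"rx":-0.0003,"ry":0.0003,"rz":0.0010},
210 ((0.6274393796920776, 0.19507472217082977), (0.01415160484611988, 0.0434996597468853), 75.86479949951172)
191 ((0.6219944357872009, 0.17064125835895538), (0.014482074417173862, 0.04315829277038574), 76.29847717285156)
38 ((0.5791288614273071, -0.15630893409252167), (0.007772655226290226, 0.013484313152730465), 69.92887878417969)
48 ((0.5565899014472961, -0.14445863664150238), (0.010476697236299515, 0.013103917241096497), 72.0916748046875)
```

View pics/t2.png

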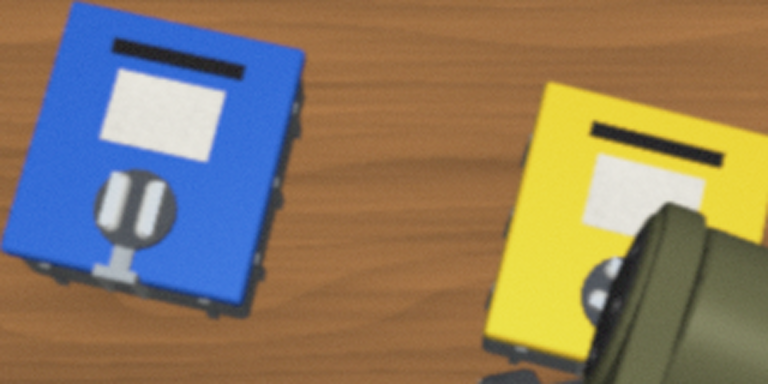

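The top crop shows the blue tongue at (122,262) under the keeper at (115,275): locked, with the slot at -13.9° against the lid's -13°. The yellow case is undisturbed. Lowering the key into the holder.

Call:
step_arm(plan=[{"dx": -0.01, "dy": 0.004, "dz": 0.3, "rx": 0, "ry": 0, "rz": 0, "claw": 1}, {"dx": 0, "dy": 0, "dz": 0.4, "rx": 0, "ry": 0, "rz": 0, "claw": 1}, {"dx": 0, "dy": 0, "dz": 0.3, "rx": 0, "ry": 0, "rz": 0, "claw": 1}, {"dx": 0, "dy": 0, "dz": 0.15, "rx": 0, "ry": 0, "rz": 0, "claw": 1}, {"dx": 0, "dy": 0, "dz": 0.1, "rx": 0, "ry": 0, "rz": 0, "claw": 1}, {"dx": 0, "dy": 0, "dz": 0.08, "rx": 0, "ry": 0, "rz": 0, "claw": 1}, {"dx": 0, "dy": 0, "dz": 0.07, "rx": 0, "ry": 0, "rz": 0, "claw": 1}, {"dx": 0, "dy": 0, "dz": 0.05, "rx": 0, "ry": 0, "rz": 0, "claw": 1}, {"dx": 0, "dy": 0, "dz": 0.03, "rx": 0, "ry": 0, "rz": 0, "claw": 1}, {"dx": 0, "dy": 0, "dz": 0, "rx": 0, "ry": 0, "rz": 0, "claw": 1}])

```text
time_s: 13.25
ee_pos: [0.4348, -0.1303, 0.0819]
eef_rot: [-3.142, 0.0, 0.193]
force: [0.0, -0.6, -2.2]
grip_width: 0.0195
grip_force: 40.0
```

Call:
step_arm(plan=[{"dx": 0, "dy": 0, "dz": 0.02, "rx": 0, "ry": 0, "rz": 0, "claw": 1}, {"dx": 0, "dy": 0, "dz": 0.005, "rx": 0, "ry": 0, "rz": 0, "claw": 1}, {"dx": 0, "dy": 0, "dz": 0, "rx": 0, "ry": 0, "rz": 0, "claw": 1}])

```text
time_s: 13.55
ee_pos: [0.4349, -0.1304, 0.0795]
eef_rot: [3.141, -0.0, 0.193]
force: [1.1, 0.1, -2.5]
grip_width: 0.0196
grip_force: 40.0
```

Call:
step_arm(plan=[{"dx": 0, "dy": 0, "dz": 0, "rx": 0, "ry": 0, "rz": 0, "claw": 0.4}, {"dx": 0, "dy": 0, "dz": 0, "rx": 0, "ry": 0, "rz": 0, "claw": 0.4}, {"dx": 0, "dy": 0, "dz": 0, "rx": 0, "ry": 0, "rz": 0, "claw": 0.4}, {"dx": 0, "dy": 0, "dz": 0, "rx": 0, "ry": 0, "rz": 0, "claw": 0.4}, {"dx": 0, "dy": 0, "dz": 0, "rx": 0, "ry": 0, "rz": 0, "claw": 0.4}, {"dx": 0, "dy": 0, "dz": -0.1, "rx": 0, "ry": 0, "rz": 0, "claw": 0.4}, {"dx": 0, "dy": 0, "dz": -0.3, "rx": 0, "ry": 0, "rz": 0, "claw": 0.4}, {"dx": 0, "dy": 0, "dz": -0.4, "rx": 0, "ry": 0, "rz": 0, "claw": 0.4}, {"dx": 0, "dy": 0, "dz": -0.4, "rx": 0, "ry": 0, "rz": 0, "claw": 0.4}, {"dx": 0, "dy": 0, "dz": 0, "rx": 0, "ry": 0, "rz": 0, "claw": 0.4}])

```text
time_s: 14.55
ee_pos: [0.4366, -0.131, 0.205]
eef_rot: [3.137, -0.007, 0.193]
force: [0.4, -1.0, -0.4]
grip_width: 0.0565
grip_force: 0.0
```

Run:
```python
from h import *
o=telemetry.get_obs(); print(o['time_s'],o['ee_pos'],o['grip_width'],o['force'],abs(o['joint_vel']).max() if hasattr(o['joint_vel'],'max') else o['joint_vel'])
c=shot('wrist'); save(c,'w7'); P=cloud(c); z=P[...,2]
hs=cv2.cvtColor(c['img'],cv2.COLOR_RGB2HSV);h=hs[...,0];s=hs[...,1]
d=np.hypot(P[...,0]-.433,P[...,1]+.13)
m=(h>5)&(h<14)&(s>180)&(z>.096)&(z<.115)&(d<.05)
print(m.sum(),P[m].mean(0),np.median(P[m][:,2]),cv2.minAreaRect(P[m][:,:2].astype(np.float32)))
```

```text
14.55 [ 0.43662711 -0.13096187  0.20498697] 0.05648508612015829 [ 0.43595236 -0.97177666 -0.40861111] 0.09437146451392546
348 [ 0.43325616 -0.13177341  0.10243654] 0.10269456359847529 ((0.43336600065231323, -0.1315218061208725), (0.04263436049222946, 0.018803630024194717), 10.796930313110352)
```

View pics/w7.png

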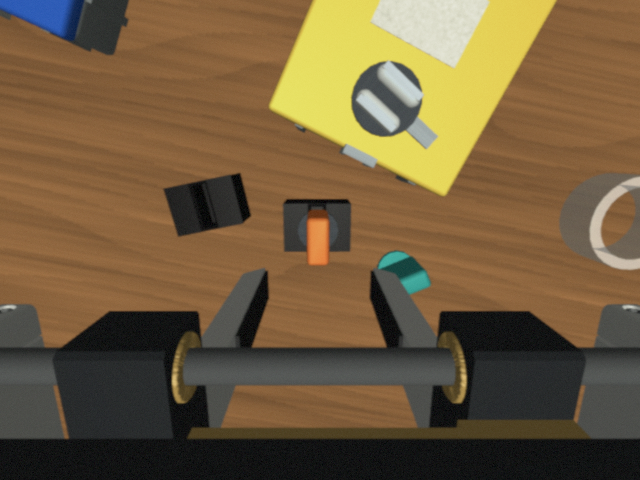

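The key stands in its holder at (318,235), with its top at 0.102 m as at the start. The jaws are clear, and the yellow lock at (387,98) is unchanged.

```bash
python3 -c "
from h import *
print(hand_in())"
```

```text
the job is handed in; nothing more can be done
None
```

The blue case is locked against its stop, the orange key is back upright in its holder, the yellow lock is still open, and the job was handed in at about 14.6 s on the robot's clock.

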